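Slide a dish carrier under the spring flap of an imaging bay

TASK

Load the dish carrier into the imaging bay: press the flap's long bar down with one fingertip to hold the spring-closed flap open, and while it is held, push the carrier along its channel with the other fingertip until it is fully home against the end wall. Then let go so that the flap springs shut behind the dish block. Only push: do not pick up or tip the carrier, and leave the cup, vial, dish and probe alone.

Things in the scene. Friction and masses are not known exactly. Their poses are not given: they have to be found in the camera images.
- bay: Fixed grey loading bay. Origin: underside of its 6 mm base plate (x -195 to +70 mm), on the channel's centre line, at the front face of the flap's lip. +x is the way in (push direction), +y left of it, z up. Channel y -25 to +25 mm between 4 mm thick guide rails, tops 16 mm above the bench. Open towards -x.
- end_wall (a point): Centre of the inner face of the channel's end wall, 17 mm above the bench, at bay x = +58 mm; the wall's top is 28 mm above the bench. Axes as the bay's.
- lip (a point): On the flap: middle of the lower edge of its lip's front face, 14 mm above the bench when shut (bay x = 0, y = -7 mm). The 4 mm thick, 28 mm wide lip (y -21 to +7) hangs from the flap's roof (bay x 0 to 62, y +36 to -30 mm, top 35 mm above the bench when shut). It blocks the dish block; pushing against it does not open it.
- hinge (a point): Middle of the flap's 8 mm thick hinge rod, at bay x = -64, y = +36 mm, 32 mm above the bench. The rod runs along bay x from -190 to +62 mm on 8 mm square posts at x -186, +6, +60 mm. Roof and lip lie right of it, the press bar left of it, all one stiff piece.
- bar_mid (a point): Point on the top face of the press bar, near mid-width, at bay x = -110, y = +62 mm; 45 mm above the bench shut, 28 mm fully open. Bar: ribbed aluminium, 190 mm long (bay x -190 to 0), 45 mm wide (y +41 to +83), 4 mm thick; shut, its outer edge is the higher (17 degrees), fully open the lower.
- flap (a joint): Flap angle in rad: 0 shut, 0.6 fully open (hard stop). Pressing the bar down opens it, with about 2 to 4.5 N at bar_mid, more as it opens; a spring shuts it when let go. The dish block passes under the lip above about 0.3. A fingertip may slide along the bar while pressing it.
- carrier: Loose white plastic carrier, 0.1 to 0.2 kg, in the channel before the lip. Origin: its underside (6 mm above the bench) below the dish's centre; axes as the bay's. Dish block x -25 to 25, 46 wide, 16 high, 35 mm glass dish in its top; tongue 30 wide, 5 high; upright push plate x -76 to -70, 40 wide, 36 high. Home: origin at bay x +33 mm, lip 4 mm behind the block; tongue and plate stay outside.
- cup: Bystander: loose drinking cup, 76 mm across, 95 mm high; origin under its centre.
- vial: Bystander: loose amber glass vial, 28 mm across, 62 mm high; origin under its centre.
- dish: Bystander: loose closed glass dish, 94 mm across, 19 mm high; origin under its centre.
- probe: Bystander: loose lying probe with a wooden handle, 140 mm long.
Things that resemble listed ones, but are neither listed nor needed, are in the scene too. Of the things that look like the carrier, the largest one is meant.

How it is judged:
On the way, in this order (a step that is already met when the one before it is completed fails the run):
1. the flap is held open by a finger (past 0.3 rad) while the dish block is still outside the lip (value of joint flap above 0.3 rad and contact force between the fingers and flap above 0.3 N and x of carrier in the frame of bay below -0.02 m), for 0.2 s.
2. with the flap still held open by a finger, a finger pushes the carrier so that its dish block passes under the lip (value of joint flap above 0.2 rad and contact force between the fingers and flap above 0.3 N and contact force between the fingers and carrier above 0.05 N and x of carrier in the frame of bay between -0.015 and 0.028 m), for 0.04 s.
At the end, for the whole second after the job is handed in: the carrier lies flat and at rest in the channel with its dish block within 3.5 mm of the end wall, and the flap is shut behind the block (below 0.06 rad) (x of carrier in the frame of bay between 0.0295 and 0.036 m and z of carrier in the frame of bay below 0.009 m and angle between carrier's own z axis and vertical below 0.06 rad and value of joint flap below 0.06 rad and linear speed of carrier below 0.01 m/s); the robot touches nothing.
It fails at once if the carrier is lifted more than 10 mm or tipped more than about 17 degrees (z of carrier in the frame of bay above 0.016 m or angle between carrier's own z axis and vertical above 0.3 rad).
It fails at once if a bystander (cup, vial, dish or probe) is moved more than 20 mm (distance of any of cup, vial, dish, probe from where it was at the start of the episode above 0.02 m).
It also fails if it takes over 42 s, if anything falls off the work surface, if the arm or the gripper's body presses on something with over 40 N, if the wrist force passes 120 N, or if a joint passes its speed limit or range.

ROBOT

A 7-joint arm with a two-finger parallel gripper is mounted at the origin on the work surface. World frame = base frame: x ahead of the robot, y to its left, z up, the work surface at z = 0. Lengths are in m, angles in rad, forces in N, time in s.
With the tool pointing down it reaches from about 0.4 to 0.85 m from the base axis. Payload 10.4 kg.
Tool frame: the origin (TCP) lies midway between the tips of the shut fingers; the grasp point (between the pads) lies 19 mm behind it (r.grasp_offset is the distance from the TCP to the grasp point, in m); x points along the fingers, y is the direction in which the jaws open and shut, and the axes are right-handed (so a half turn about x gives the same grasp; the last joint's range is limited). The gripper opens to 87 mm and grips with 3 to 60 N. Pads are 19 mm wide; open, the fingers measure 117 mm over their backs; the gripper's body (75 mm by 190 mm) begins 51 mm behind the grasp point.
Start: joints at [-1.345, 0.332, -0.065, 1.46, 0.022, 1.35, -0.088], TCP at [0.154, 0.606, 0.223] pointing down, gripper open.
Joint ranges: [-2.6, 2.6], [-0.5, 2.12], [-1.47, 1.34], [0.16, 2.42], [-1.27, 4.41], [0.06, 2.06], [-2.6, 2.6]. Speed limits (rad/s): [2.22, 2.22, 2.79, 2.79, 3.14, 3.14, 3.14].

INTERFACE

Orientations are given as a unit quaternion [x, y, z, w].
In Python, from bench import r, vision, close_job gives the robot as it stands. The module is installed in compiled form; this text tells all that it offers.
- The arm moves only by the shell command python3 -m pendant 'ROWS' [OPENING] [FORCE]. ROWS is text: rows parted by semicolons, each of 6 numbers parted by spaces: the shift along the tool's x, y, z in units of 0.25 m (1.0 is 0.25 m), then the turn, a rotation vector about the tool's x, y, z in units of 1.5 rad (1.0 is 1.5 rad). A call has 1 to 8 rows; each row is the pose to reach, as a shift and turn from the pose commanded when the call began, along the tool's axes at that moment; what a row does not reach only later rows make up. A row lasts 1/10 s, in which the tool goes at most 50 mm and 8.59 degrees, less where a joint would pass 70% of its speed; a pose out of reach is approached as far as the arm can. A call with a number of a shift or a turn outside -1 to 1 is refused whole. A call with a gripper value outside its range is refused whole. OPENING is the gripper command: -1 is shut, 1 is fully open, values between are in proportion, set as the call begins (- or left out, the last holds). The fingers move at their own pace and stop on an object; FORCE is the grip in N (left out, the last holds). Time passes only in rows, so rows that repeat a pose let the fingers close. It gives the time, the measured TCP pose, the force and the opening at its end, in the units of the state.
- r.read_state(): the state, without advancing time (a new reading comes with each control period).
- vision.camera(name): name is "scene" or "top" or "wrist"; returns (picture, depth): 420x560x3 uint8, blue, green, red; 420x560 float32, m along the optical axis (not along the pixel's ray), 0 where there is no reading.
- vision.get_calibration(name): a dict with "camera_matrix" (3x3 intrinsics, pixels), "rvec" (rotation vector, rad) and "tvec" (3), from world to camera coordinates, as OpenCV has them. Camera axes: x right, y down, z forward; pixel columns grow to the right and rows downward; lengths in m; the calibration is good to about 2 mm. A picture is of the moment at which its call begins: read the wrist's pose just before it. get_calibration takes no time and is no camera call; for the wrist camera it gives the pose at the moment of the call.
- close_job(): hands the job in, once; it reports no verdict.
The state is a dict: "time": time; "joint_positions": joint angles; "joint_vel": joint speeds; "joint_torque": joint torques, N m; "ee_pos": TCP position; "eef_rot": TCP orientation; "ft_force": force on the tool from outside, world axes, zero at the start; "torque": the same for the moment, N m; "width": finger opening in m.
Only numpy, scipy, OpenCV 4.12 (cv2) and the standard library are available. Lean on these libraries where they do the work, as an engineer would, in place of code of your own. Each camera call takes 0.05 s, during which the arm holds its last target. There are 200 camera calls.

## Working session

There is one attempt and no reset: what is moved stays moved. The work goes in short steps, Python scripts to look and compute and a shell command to move; the robot and the scene stay as the last step left them, time stands still between calls to the robot, and variables do not carry over. Pictures are saved under pics/ and viewed, about 8 in all and at most 12, crops included, and the job is handed in when it is done.

```bash
mkdir -p pics; cat > h.py <<'E'
import numpy as np, cv2
from scipy.spatial.transform import Rotation as R
from bench import r, vision
def cal(n):
    c=vision.get_calibration(n); return np.array(c["camera_matrix"],float),R.from_rotvec(np.ravel(c["rvec"])).as_matrix(),np.ravel(c["tvec"])
def ray(n,uv,z,c=None):
    K,Rm,t=c or cal(n); uv=np.atleast_2d(np.array(uv,float))
    d=(np.linalg.inv(K)@np.c_[uv,np.ones(len(uv))].T).T@Rm; o=-Rm.T@t
    return o+d*((z-o[2])/d[:,2])[:,None]
def proj(n,p,c=None):
    K,Rm,t=c or cal(n); q=(np.atleast_2d(p)@Rm.T+t)@K.T; return q[:,:2]/q[:,2:]
def cloud(n,dep,c=None):
    K,Rm,t=c or cal(n); v,u=np.mgrid[:dep.shape[0],:dep.shape[1]]
    p=np.stack([(u-K[0,2])/K[0,0]*dep,(v-K[1,2])/K[1,1]*dep,dep],-1)
    return (p-t)@Rm
E
python3 - <<'E'
from h import *
s=r.read_state(); print(s)
for n in("top","scene"):
    im,d=vision.camera(n); cv2.imwrite(f"pics/{n}0.png",im); np.save(n+"0.npy",d)
    K,Rm,t=cal(n); print(n,K[0,0],-Rm.T@t,Rm[2])
E
```

```text
{'time': 0.0, 'joint_positions': array([-1.34457455,  0.3328635 , -0.064701  ,  1.46093535,  0.02160794,
        1.34989974, -0.08853207]), 'joint_vel': array([ 0.00088782,  0.00182231, -0.00122963, -0.00179763, -0.00053793,
        0.00139036,  0.00182962]), 'joint_torque': array([ 1.37667057e-04, -6.23254609e+01,  2.48983997e-02, -3.89886475e+01,
       -6.14417321e-02,  3.97319079e-02,  1.16977017e-04]), 'ee_pos': array([0.15382679, 0.60537682, 0.22176203]), 'eef_rot': array([ 0.08725075,  0.70167714, -0.08824522,  0.70160479]), 'ft_force': array([0.14354679, 0.57869048, 0.2760992 ]), 'torque': array([-0.00430695, -0.01425483,  0.00484703]), 'width': 0.0868199777623589}
top 477.7512546031016 [0.5307231  0.09372808 0.89889803] [ 0.08110776  0.02544345 -0.99638053]
scene 409.89181391181717 [0.93889096 0.11874188 0.63813477] [-0.5393358   0.00356291 -0.84208325]
```

View pics/top0.png

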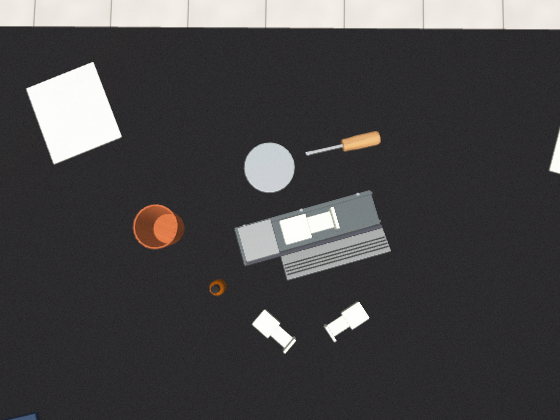

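View pics/scene0.png

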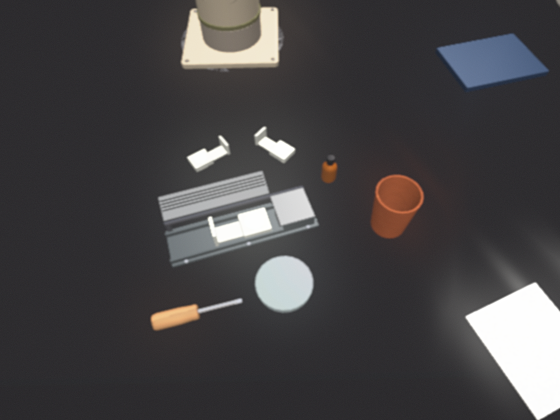

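The carrier is the largest of three white lookalikes: in the bay at top px (310,225). The decoys lie at (275,332) and (347,320). The roof is at (258,240) and the press bar at (336,255). Bay +x runs to image left.

```bash
python3 - <<'E'
from h import *
im=cv2.imread("pics/top0.png"); c=im[180:290,225:400]
cv2.imwrite("pics/crop0.png",cv2.resize(c,None,fx=4.5,fy=4.5,interpolation=cv2.INTER_CUBIC))
d=np.load("top0.npy"); P=cloud("top",d)
for uv in [(258,240),(300,230),(336,255),(365,210),(250,235),(340,243),(345,268),(200,350)]: print(uv,P[uv[1],uv[0]].round(4))
print(ray("top",[(258,240),(336,255)],0.035))
E
```

```text
(258, 240) [0.5404 0.1353 0.0323]
(300, 230) [0.5602 0.0591 0.0217]
(336, 255) [ 0.5161 -0.0044  0.0439]
(365, 210) [ 0.6001 -0.0622  0.0055]
(250, 235) [0.5491 0.1497 0.036 ]
(340, 243) [ 0.5375 -0.0116  0.0421]
(345, 268) [ 0.4915 -0.0267 -0.0028]
(200, 350) [ 0.3357  0.2404 -0.0015]
[[ 0.54037692  0.1351251   0.035     ]
 [ 0.51598522 -0.00542933  0.035     ]]
```

View pics/crop0.png

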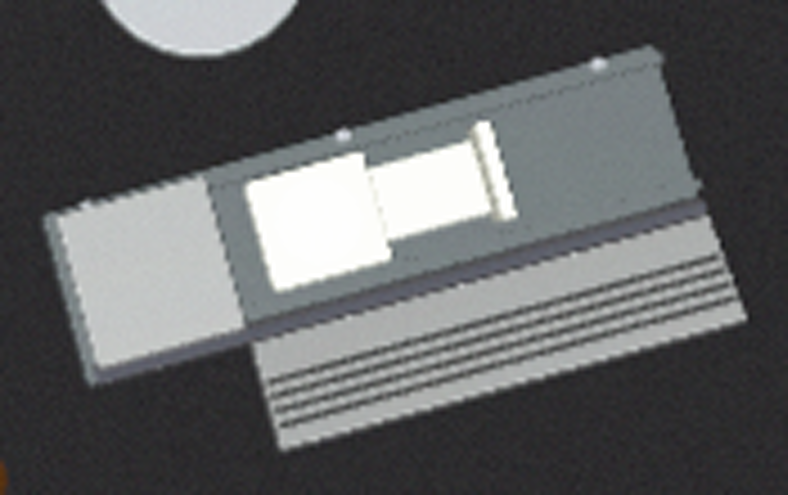

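```bash
cat >> h.py <<'E'
def fit2(B,W):
    B=np.array(B)[:,:2];W=np.array(W)[:,:2];b=B-B.mean(0);w=W-W.mean(0)
    a=np.arctan2((b[:,0]*w[:,1]-b[:,1]*w[:,0]).sum(),(b*w).sum()); M=np.array([[np.cos(a),-np.sin(a)],[np.sin(a),np.cos(a)]])
    o=W.mean(0)-M@B.mean(0); return a,o,(W-o-B@M.T)
E
python3 - <<'E'
from h import *
g=lambda u,v,z: ray("top",[(u/4.5-0.4+225,v/4.5-0.4+180)],z)[0]
B=[(0,-.03),(.062,-.03),(0,.083),(-.19,.083),(-.195,.029),(-.195,-.029)]
W=[g(205,178,.035),g(58,213,.035),g(282,452,.0514),g(747,320,.0514)]
a,o,res=fit2(B[:4],W); print(a,o,res.round(4))
M=np.array([[np.cos(a),-np.sin(a)],[np.sin(a),np.cos(a)]])
inv=lambda p:(np.array(p)[:2]-o)@M
# carrier: block top corners z=.022, plate top z=.042
for u,v,z in [(247,185,.022),(275,292,.022),(362,153,.022),(390,260,.022),(487,122,.042),(514,216,.042),(474,130,.042),(503,219,.042),(655,47,.016),(700,187,.006)]:
    print((u,v),inv(g(u,v,z)).round(4))
for n,p in dict(bar=(-.11,.062),end=(.058,0),home_plate=(.033-.076,0)).items(): print(n,o+M@np.array(p))
# bystanders
print("vial",ray("top",[(217,288)],.05),"dish",ray("top",[(269,167)],.019),"decoys",ray("top",[(288,345),(335,332),(265,320),(360,315)],.02))
s=r.read_state(); print(R.from_quat(s["eef_rot"]).as_matrix().round(3))
E
```

```text
1.8578292506914353 [0.55090137 0.10545073] [[-0.0013 -0.0001]
 [ 0.0012 -0.0006]
 [-0.0004 -0.0004]
 [ 0.0004  0.0012]]
(247, 185) [-0.0154 -0.0222]
(275, 292) [-0.0147  0.0228]
(362, 153) [-0.0641 -0.0222]
(390, 260) [-0.0632  0.0227]
(487, 122) [-0.1141 -0.0198]
(514, 216) [-0.1141  0.019 ]
(474, 130) [-0.1083 -0.0181]
(503, 219) [-0.1095  0.019 ]
(655, 47) [-0.1923 -0.0324]
(700, 187) [-0.1958  0.0278]
bar [ 0.52257977 -0.01760164]
end [0.53448112 0.16107784]
home_plate [0.56307501 0.06420994]
vial [[0.4545148  0.20509367 0.05      ]] dish [[0.67643013 0.11807603 0.019     ]] decoys [[ 0.35276686  0.07802757  0.02      ]
 [ 0.37763886 -0.00624239  0.02      ]
 [ 0.39620877  0.12030473  0.02      ]
 [ 0.40876614 -0.05101445  0.02      ]]
[[-0.     0.246  0.969]
 [-0.001  0.969 -0.246]
 [-1.    -0.001  0.   ]]
```

Bay pose is fitted (residual about 1 mm). The carrier origin is at bay x ≈ -39 mm and the rear face of its plate at ≈ -114 mm. I'll tilt the tool so the push finger is the lower one, and go above x = -0.14.

```bash
cat >> h.py <<'E'
A=1.8578; O=np.array([.5509,.10545])
M=np.array([[np.cos(A),-np.sin(A)],[np.sin(A),np.cos(A)]])
def inv(p): return (np.array(p)[...,:2]-O)@M
def wor(x,y,z): return np.r_[O+M@[x,y],z]
bx=np.r_[M[:,0],0]; by=np.r_[M[:,1],0]
RT=R.from_rotvec(bx*np.radians(10))*R.from_rotvec(-by*np.radians(8))*R.from_matrix(np.c_[[0,0,-1],-by,-bx])
def go(x,y,z,rot=RT):
    s=r.read_state(); Rc=R.from_quat(s["eef_rot"])
    print("t",s["time"],"shift",(Rc.inv().apply(wor(x,y,z)-s["ee_pos"])/.25).round(3),"turn",((Rc.inv()*rot).as_rotvec()/1.5).round(3))
def where():
    s=r.read_state(); Rc=R.from_quat(s["eef_rot"]); print("t",s["time"],"bay",inv(s["ee_pos"]).round(4),s["ee_pos"][2].round(4),"roterr",(Rc.inv()*RT).as_rotvec().round(3),"F",s["ft_force"].round(1),"w",s["width"])
E
python3 -c "
from h import *
go(-.14,.0315,.16)"
```

```text
t 0.1 shift [ 0.25  -2.093  2.209] turn [ 0.695  0.145 -0.057]
```

```bash
python3 -m pendant '0 -.1 .11 0 0 0;0 -.22 .23 0 0 0;0 -.35 .37 0 0 0;0 -.48 .51 0 0 0;0 -.61 .65 0 0 0;0 -.74 .78 0 0 0;0 -.86 .9 0 0 0;0 -.95 1 0 0 0' 0.264; python3 -m pendant '0 -.1 .11 0 0 0;0 -.22 .23 0 0 0;0 -.35 .37 0 0 0;0 -.48 .51 0 0 0;0 -.61 .65 0 0 0;0 -.74 .78 0 0 0;0 -.86 .9 0 0 0;0 -.95 1 0 0 0'; python3 -c "
from h import *
go(-.14,.0315,.16); where()"
```

```text
time: 0.9
ee_pos: [0.3387, 0.3115, 0.2224]
eef_rot: [0.088, 0.702, -0.088, 0.701]
ft_force: [-0.4, 0.2, 1.2]
width: 0.0552
time: 1.7
ee_pos: [0.5222, 0.0195, 0.2225]
eef_rot: [0.088, 0.701, -0.088, 0.702]
ft_force: [0.5, -0.0, -0.4]
width: 0.0549
t 1.7 shift [ 0.25  -0.184  0.205] turn [ 0.694  0.145 -0.058]
t 1.7 bay [-0.0743  0.0519] 0.2225 roterr [ 1.041  0.217 -0.087] F [ 0.5 -0.  -0.4] w 0.05494276917828646
```

```bash
python3 -m pendant '.03 -.03 .03 .09 .018 -.007;.06 -.06 .06 .18 .036 -.014;.1 -.1 .1 .27 .055 -.02;.14 -.12 .13 .36 .075 -.03;.18 -.15 .16 .45 .095 -.04;.22 -.17 .19 .54 .11 -.045;.25 -.184 .205 .63 .13 -.05;.25 -.184 .205 .694 .145 -.058'; python3 -m pendant '0 0 0 0 0 0;0 0 0 0 0 0'; python3 -c "
from h import *
go(-.14,.0315,.10); where()
c=cal('wrist'); im,d=vision.camera('wrist'); cv2.imwrite('pics/w1.png',im); np.save('w1.npy',d); import pickle; pickle.dump(c,open('w1.pkl','wb'))
t,_=vision.camera('top'); cv2.imwrite('pics/t1.png',cv2.resize(t[150:300,200:420],None,fx=3.6,fy=3.6))
print(proj('wrist',[wor(-.1145,-.02,.042),wor(-.1145,.02,.042),wor(-.19,.083,.0514),wor(-.11,.062,.045)],c))"
```

```text
time: 2.5
ee_pos: [0.5593, -0.0358, 0.1585]
eef_rot: [0.405, 0.636, -0.446, 0.482]
ft_force: [-0.4, 0.2, 0.6]
width: 0.0551
time: 2.7
ee_pos: [0.5598, -0.0349, 0.1598]
eef_rot: [0.403, 0.638, -0.443, 0.485]
ft_force: [0.0, -0.6, 0.5]
width: 0.0551
t 2.7 shift [0.232 0.04  0.044] turn [0.003 0.    0.001]
t 2.7 bay [-0.1371  0.0312] 0.1598 roterr [0.005 0.001 0.001] F [ 0.  -0.6  0.5] w 0.05509814794153379
[[365.40552615 199.93601778]
 [318.5826984  199.09934564]
 [247.22028703 281.17547165]
 [271.10319031 193.49778727]]
```

View pics/w1.png

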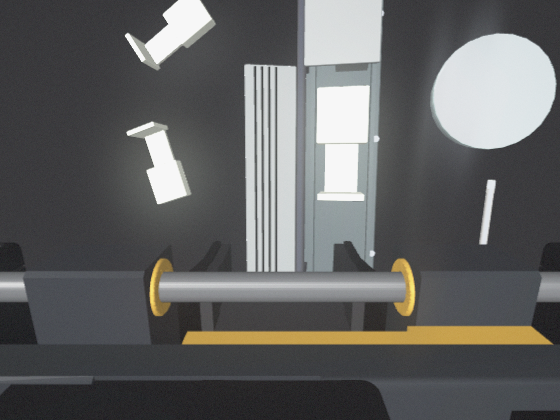

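The wrist view agrees with the bay fit. The plate's rear top edge shows at px (318–365, 200), as predicted, and the bar at (270,193). The fingers are lined up with the bar and the plate, so I'm descending.

```bash
python3 -m pendant '.06 .01 .01 0 0 0;.12 .02 .02 0 0 0;.18 .03 .033 0 0 0;.232 .04 .044 0 0 0;.28 .048 .05 0 0 0;.32 .055 .056 0 0 0;.36 .065 .062 0 0 0;.385 .068 .066 0 0 0'; python3 -c "
from h import *
where(); go(-.14,.0315,.0276)"
```

```text
time: 3.6
ee_pos: [0.5604, -0.0376, 0.0599]
eef_rot: [0.404, 0.637, -0.444, 0.484]
ft_force: [0.3, 0.4, -0.4]
width: 0.0552
t 3.6 bay [-0.1399  0.0314] 0.0599 roterr [ 0.002 -0.     0.001] F [ 0.3  0.4 -0.4] w 0.055205733185305826
t 3.6 shift [0.126 0.022 0.018] turn [ 0.001 -0.     0.001]
```

```bash
python3 -m pendant '.02 .003 .003 0 0 0;.04 .007 .006 0 0 0;.06 .01 .009 0 0 0;.08 .014 .011 0 0 0;.095 .017 .014 0 0 0;.11 .019 .016 0 0 0;.126 .022 .018 0 0 0;.126 .022 .018 0 0 0'; python3 -m pendant '0 0 0 0 0 0;0 0 0 0 0 0;0 0 0 0 0 0'; python3 -c "
from h import *
where()
im,d=vision.camera('scene'); cv2.imwrite('pics/s2.png',cv2.resize(im[130:280,130:350],None,fx=3.6,fy=3.6,interpolation=cv2.INTER_CUBIC)); np.save('s2.npy',d)
"
```

```text
time: 4.4
ee_pos: [0.5598, -0.0381, 0.0282]
eef_rot: [0.403, 0.637, -0.444, 0.484]
ft_force: [-3.4, -0.7, 5.0]
width: 0.0549
time: 4.7
ee_pos: [0.5602, -0.038, 0.0288]
eef_rot: [0.404, 0.637, -0.444, 0.484]
ft_force: [-4.7, -1.0, 4.8]
width: 0.0546
t 4.7 bay [-0.1402  0.0317] 0.0288 roterr [ 0.002 -0.     0.001] F [-4.7 -1.   4.8] w 0.054649971386332735
```

View pics/s2.png

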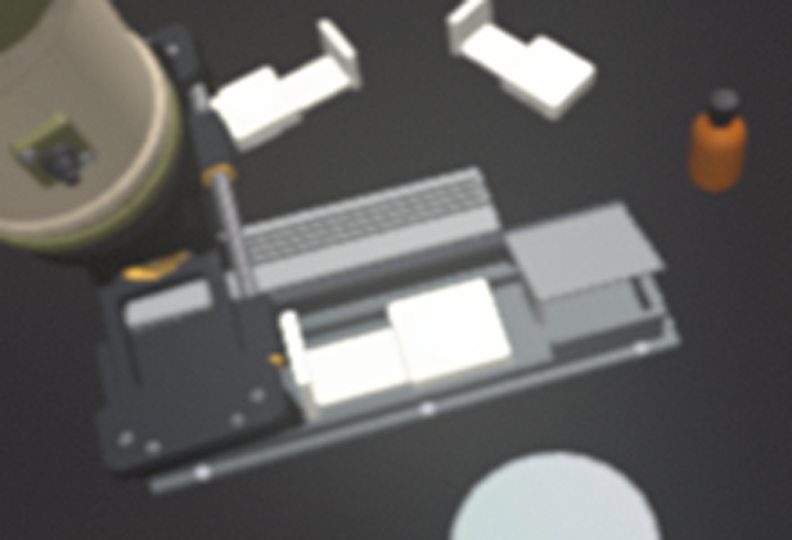

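The flap is clearly open and the carrier hasn't moved. I'll check the flap angle with depth.

```bash
python3 - <<'E'
from h import *
P=cloud("scene",np.load("s2.npy")); q=inv(P); z=P[...,2]
m=(q[...,0]>.015)&(q[...,0]<.055)&(q[...,1]<.02)&(q[...,1]>-.02)&(z>.036)&(z<.09)
k=np.polyfit(q[...,1][m],z[m],1); print(m.sum(),"roof slope angle",np.arctan(-k[0]))
m=(q[...,0]>-.09)&(q[...,0]<-.01)&(q[...,1]>.045)&(q[...,1]<.08)&(z>.012)
k=np.polyfit(q[...,1][m],z[m],1); print(m.sum(),"bar slope",np.arctan(k[0]), 'q=',.297-np.arctan(k[0]))
go(-.11,.0315,.0276)
E
```

```text
309 roof slope angle 0.44077370404954963
614 bar slope -0.12490324885804412 q= 0.4219032488580441
t 4.75 shift [ 0.021  0.002 -0.119] turn [ 0.001 -0.     0.001]
```

The flap is at about 0.43 rad. Now pushing forward at about 5 mm per row.

```bash
python3 -m pendant '.004 0 -.02 0 0 0;.007 0 -.04 0 0 0;.01 0 -.06 0 0 0;.013 0 -.08 0 0 0;.016 0 -.1 0 0 0;.019 0 -.12 0 0 0;.021 0 -.14 0 0 0;.023 0 -.158 0 0 0'; cat > m.py <<'E'
from h import *
where()
im,d=vision.camera('scene'); P=cloud("scene",d); q=inv(P); z=P[...,2]
m=(q[...,0]>.015)&(q[...,0]<.055)&(q[...,1]<.02)&(q[...,1]>-.02)&(z>.036)&(z<.09)
if m.sum()>50:
    k=np.polyfit(q[...,1][m],z[m],1); print(m.sum(),"roof angle",np.arctan(-k[0]))
w=(im.min(2)>190)&(abs(q[...,1])<.024)&(z>.03)&(z<.045)&(q[...,0]<-.02)
if w.sum()>10: print("plate x",np.percentile(q[...,0][w],[5,50,95]).round(4),w.sum())
w=(im.min(2)>190)&(abs(q[...,1])<.02)&(z>.015)&(z<.026)
if w.sum()>10: print("block x",np.percentile(q[...,0][w],[3,50,97]).round(4),w.sum())
cv2.imwrite('pics/last.png',cv2.resize(im[130:280,130:350],None,fx=3.6,fy=3.6,interpolation=cv2.INTER_CUBIC))
E
python3 m.py
```

```text
time: 5.55
ee_pos: [0.5491, 0.0007, 0.0286]
eef_rot: [0.404, 0.637, -0.444, 0.485]
ft_force: [0.5, -5.1, 4.5]
width: 0.055
t 5.55 bay [-0.0999  0.0313] 0.0286 roterr [0.002 0.    0.   ] F [ 0.5 -5.1  4.5] w 0.054957981225509246
305 roof angle 0.46121846504043457
block x [-0.0374 -0.0168  0.0072] 474
```

```bash
python3 -m pendant '.003 0 -.018 0 0 0;.006 0 -.036 0 0 0;.009 0 -.054 0 0 0;.012 0 -.072 0 0 0;.015 0 -.09 0 0 0;.018 0 -.108 0 0 0;.02 0 -.126 0 0 0;.022 0 -.142 0 0 0'; python3 m.py
```

```text
time: 6.4
ee_pos: [0.5388, 0.0347, 0.0282]
eef_rot: [0.404, 0.637, -0.444, 0.484]
ft_force: [1.6, -5.3, 6.1]
width: 0.055
t 6.4 bay [-0.0644  0.0316] 0.0282 roterr [0.001 0.    0.   ] F [ 1.6 -5.3  6.1] w 0.0550212190731804
297 roof angle 0.4676367581313455
block x [-0.0024  0.0205  0.0453] 316
```

View pics/last.png

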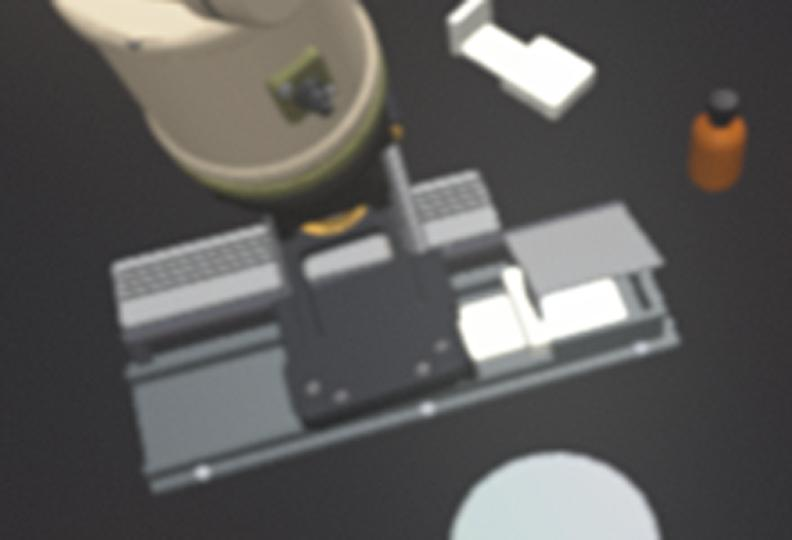

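The block has passed under the raised lip and the flap is at 0.47 rad. Home is about 13 mm further, so I'm slowing down.

```bash
python3 -m pendant '.001 0 -.008 0 0 0;.002 0 -.016 0 0 0;.003 0 -.022 0 0 0;.004 0 -.028 0 0 0;.005 0 -.034 0 0 0;.005 0 -.039 0 0 0;.005 0 -.042 0 0 0;.005 0 -.042 0 0 0'; python3 m.py
```

```text
time: 7.25
ee_pos: [0.5357, 0.045, 0.0282]
eef_rot: [0.404, 0.637, -0.444, 0.484]
ft_force: [0.6, -4.6, 5.1]
width: 0.0551
t 7.25 bay [-0.0537  0.0317] 0.0282 roterr [ 0.002 -0.     0.001] F [ 0.6 -4.6  5.1] w 0.055109942374872996
299 roof angle 0.47288203978280147
block x [0.0104 0.033  0.0565] 290
```

```bash
python3 -m pendant '.0005 0 -.002 0 0 0;.001 0 -.004 0 0 0;.001 0 -.006 0 0 0;.001 0 -.008 0 0 0;.001 0 -.008 0 0 0'; python3 m.py
```

```text
time: 7.8
ee_pos: [0.5352, 0.0462, 0.0283]
eef_rot: [0.404, 0.637, -0.444, 0.484]
ft_force: [1.0, -6.9, 4.6]
width: 0.0546
t 7.8 bay [-0.0524  0.0318] 0.0283 roterr [0.001 0.001 0.001] F [ 1.  -6.9  4.6] w 0.0545736319876802
294 roof angle 0.4727891032616952
block x [0.0108 0.0337 0.0574] 289
```

```bash
python3 -m pendant '.0005 0 -.004 0 0 0;.001 0 -.008 0 0 0;.001 0 -.008 0 0 0'; python3 m.py
```

```text
time: 8.15
ee_pos: [0.535, 0.0465, 0.0283]
eef_rot: [0.404, 0.636, -0.445, 0.485]
ft_force: [1.7, -10.5, 5.3]
width: 0.0551
t 8.15 bay [-0.052   0.0319] 0.0283 roterr [-0.001  0.003  0.   ] F [  1.7 -10.5   5.3] w 0.055070252994406835
303 roof angle 0.4671161899733937
block x [0.0106 0.0338 0.0571] 285
```

The push force is rising (4.6 → 6.9 → 10.5 N) and the carrier has stopped, so it is home. I'll back off along -x while still pressing, then lift.

```bash
python3 -m pendant '-.001 0 .01 0 0 0;-.002 0 .02 0 0 0;-.004 0 .03 0 0 0;-.006 0 .045 0 0 0'; python3 -m pendant '-.02 -.004 -.003 0 0 0;-.04 -.007 -.006 0 0 0;-.06 -.01 -.009 0 0 0;-.1 -.017 -.014 0 0 0;-.15 -.026 -.02 0 0 0;-.22 -.04 -.03 0 0 0;-.3 -.05 -.04 0 0 0;-.4 -.07 -.055 0 0 0'; python3 -m pendant '-.1 0 .1 0 0 0;-.2 0 .2 0 0 0;-.3 0 .35 0 0 0;-.3 0 .5 0 0 0;-.3 0 .65 0 0 0;-.3 0 .65 0 0 0'; python3 - <<'E'
from h import *
where()
for n in("top","scene"):
    im,d=vision.camera(n); cv2.imwrite(f"pics/{n}9.png",im); np.save(n+"9.npy",d)
t=cv2.imread("pics/top9.png")[180:290,225:400]; s=cv2.imread("pics/scene9.png")[140:290,140:340]
cv2.imwrite("pics/fin.png",np.hstack([cv2.resize(t,(398,250),interpolation=2),cv2.resize(s,(333,250),interpolation=2)]))
P=cloud("scene",d); q=inv(P); z=P[...,2]
m=(q[...,0]>.01)&(q[...,0]<.055)&(q[...,1]<.03)&(q[...,1]>-.025)&(z>.03)&(z<.09); k=np.polyfit(q[...,1][m],z[m],1); print("roof angle",np.arctan(-k[0]),m.sum())
for n in("top","scene"):
    a=cv2.imread(f"pics/{n}0.png").astype(int); b=cv2.imread(f"pics/{n}9.png").astype(int)
    c,_,st,ce=cv2.connectedComponentsWithStats((abs(a-b).max(2)>50).astype(np.uint8)); print(n,[(x[4],y.round()) for x,y in zip(st[1:],ce[1:]) if x[4]>25])
E
```

```text
time: 8.6
ee_pos: [0.5372, 0.0395, 0.028]
eef_rot: [0.403, 0.638, -0.443, 0.484]
ft_force: [-2.5, 2.1, 5.2]
width: 0.0553
time: 9.4
ee_pos: [0.5379, 0.0375, 0.1318]
eef_rot: [0.404, 0.637, -0.444, 0.484]
ft_force: [0.5, 1.6, -0.0]
width: 0.0548
time: 10.0
ee_pos: [0.5947, -0.1304, 0.1817]
eef_rot: [0.405, 0.635, -0.447, 0.483]
ft_force: [-0.1, -0.4, 0.6]
width: 0.055
t 10.0 bay [-0.2386  0.0247] 0.1817 roterr [-0.006  0.002  0.002] F [-0.1 -0.4  0.6] w 0.054981962933455183
roof angle -0.0006419578485844513 654
top [(np.int32(131), array([555.,  23.])), (np.int32(30602), array([512., 270.])), (np.int32(53), array([419., 143.])), (np.int32(142), array([438., 172.])), (np.int32(269), array([435., 189.])), (np.int32(1059), array([307., 225.])), (np.int32(84), array([454., 239.]))]
scene [(np.int32(2426), array([15., 83.])), (np.int32(46), array([85., 99.])), (np.int32(215), array([ 27., 120.])), (np.int32(302), array([ 92., 142.])), (np.int32(149), array([ 85., 161.])), (np.int32(101), array([ 55., 156.])), (np.int32(48), array([ 48., 176.])), (np.int32(72), array([102., 193.])), (np.int32(100), array([257., 210.])), (np.int32(904), array([234., 228.])), (np.int32(128), array([273., 218.]))]
```

View pics/fin.png

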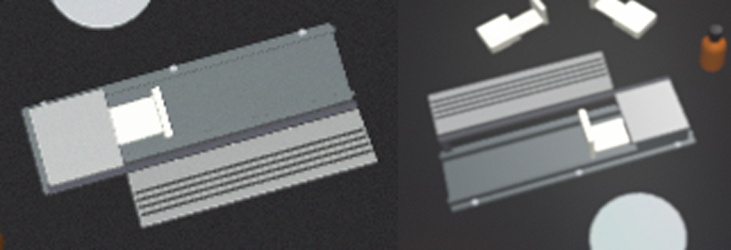

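The carrier is inside, the flap is shut (roof angle 0.00) and the robot is clear. A quick numeric check of plate travel before handing in.

```bash
python3 - <<'E'
from h import *
v,u=np.mgrid[:420,:560]; uv=np.c_[u.ravel(),v.ravel()]
q=inv(ray("top",uv,.042))
for f in("top0","top9"):
    w=(cv2.imread(f"pics/{f}.png").min(2).ravel()>190)&(abs(q[:,1]+.001)<.012)&(q[:,0]>-.18)&(q[:,0]<-.02)
    xs=q[w,0]; e=np.sort(xs); print(f,"plate rear edge",e[:12].mean().round(4),w.sum())
s=r.read_state(); print(s["time"],s["joint_vel"].round(3))
E
```

```text
top0 plate rear edge -0.1143 698
top9 plate rear edge -0.0417 168
10.1 [-0.035 -0.012 -0.025  0.007 -0.008 -0.002 -0.004]
```

```bash
python3 -c "
from bench import close_job
print(close_job())"
```

```text
the job is handed in; nothing more can be done
None
```

The carrier is home against the end wall with the flap shut behind it, and the job is handed in at about 10 s of the 42 s allowed. No verdict was reported.

**What I did:** One fingertip pressed the bar and held the flap at about 0.43–0.47 rad. The other pushed the carrier by its upright plate until it stopped and the sideways force rose from 4.6 to 10.5 N. I then backed off while still pressing, and lifted clear so the flap sprang shut.

**Last checks:**
- **Flap:** the roof angle measured 0.00 rad, so it is shut.
- **Carrier position:** the plate's rear edge moved 72.6 mm, which puts the carrier origin at bay x ≈ +34 mm. Nominal home is 33 mm and the limits are 29.5–36 mm; the reading is good to about 2 mm.
- **Carrier height and tilt:** I did not measure these. It looked flat in the final view.
- **Bystanders:** comparing start and end images showed changes only at the carrier and the arm. The probe, dish, vial and cup showed none.
- **Robot:** it was about 0.2 m behind the bay origin, 0.18 m up, touching nothing.

No checks failed. The estimated carrier position from the fingertip's resting place was about 33 mm, which agrees with the image to about 1 mm.

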